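# Centre a ball-head table microphone on its isolating puck with light taps

## Robot

A 6-joint arm with a two-finger parallel gripper is mounted at the origin on the work surface. World frame = base frame: x ahead of the robot, y to its left, z up, the work surface at z = 0. Lengths are in mm, angles in degrees, forces in N, time in s.
With the tool pointing down it reaches from about 350 to 850 mm from the base axis. Payload 8.1 kg.
Tool frame: the origin (TCP) lies midway between the tips of the shut fingers; the grasp point (between the pads) lies 19 mm behind it (r.grip_point_offset is the distance from the TCP to the grasp point, in mm); z points along the fingers, y is the line along which they close (so a half turn about z gives the same grasp; the last joint's range is limited). The gripper opens to 85 mm and grips with 20 to 120 N. Pads are 22 mm wide; open, the fingers measure 114 mm over their backs; the gripper's body (76 mm by 85 mm) begins 54 mm behind the grasp point. The pads swing forward as they close: fully open they stand 13 mm farther back than shut.
Start: joints at [68.675, 7.471, 85.268, -0, 87.261, -4.893], TCP at [169.709, 575.503, 231.292] pointing down, gripper open.
Joint ranges: [-169.43, 169.43], [-51.17, 129.36], [1.28, 143.12], [-76.62, 256.62], [0, 156.53], [-152.29, 152.29]. Speed limits (degrees/s): [136.94, 136.94, 159.86, 180, 180, 180].

## Interface

Orientations are given as [roll, pitch, yaw] about the fixed x, y, z axes, in that order (R = Rz(yaw) Ry(pitch) Rx(roll)).
In Python, from bench import r gives the robot as it stands.
- The arm moves only by the shell command python3 -m inch 'ROWS' [FORCE]. ROWS is JSON, one flat list of numbers, 7 for each row, row after row: the shift along the world's x, y, z in m, then the turn, a rotation vector about the world's x, y, z in degrees, then the closure in counts, from 0 (fully open) to 255 (shut). A call has 1 to 10 rows; each row shifts and turns the commanded pose from where the row before left it; what a row does not reach is not made up. A row lasts 1/10 s, in which the tool goes at most 50 mm and 8.59 degrees, less where a joint would pass 70% of its speed; a pose out of reach is approached as far as the arm can. A call with a gripper value outside its range is refused whole. The fingers move at their own pace and stop on an object; FORCE is the grip in N (left out, the last holds). Time passes only in rows, so rows that do not move let the fingers close. It gives the time, the measured TCP pose, the force and the opening at its end, in the units of the state.
- r.sense(): the state, without advancing time (a new reading comes with each control period).
- r.snapshot(name): name is "side" or "top" or "wrist"; returns (picture, depth): 480x640x3 uint8, red, green, blue; 480x640 float32, mm along the optical axis (not along the pixel's ray), 0 where there is no reading.
- r.get_calibration(name): a dict with "fovy" (degrees; the focal length in pixels is half the picture's height over the tangent of half this angle, whatever the lens; pixels are square), "cx", "cy" (the principal point, pixels), "position" and "rotation" of the camera in the world; the wrist camera has in their place "tool_from_camera" (4x4, takes a point from camera to tool coordinates, whose origin is the TCP and whose axes are the flange's). Camera axes: x right, y up, looking along -z (the intrinsics and any distortion apply to the point x, -y, -z); pixel columns grow to the right and rows downward; lengths in mm; the calibration is good to about 2 mm. A picture is of the moment at which its call begins: read the wrist's pose just before it. get_calibration takes no time and is no camera call.
- r.hand_in(): hands the job in, once; it reports no verdict.
The state is a dict: "time": time; "joint_pos": joint angles; "qd": joint speeds; "joint_efforts": joint torques, N m; "tool_pos": TCP position; "tcp_rot": TCP orientation; "ft_force": force on the tool from outside, world axes, zero at the start; "wrist_torque": the same for the moment, N m; "finger_gap": finger opening in mm.
Only numpy, scipy, OpenCV 4.12 (cv2) and the standard library are available. Lean on these libraries where they do the work, as an engineer would, in place of code of your own. Each camera call takes 0.05 s, during which the arm holds its last target. There are 200 camera calls.

## Task

Two small ball-head table microphones stand on round rubber isolating pucks, and one of them has slid well off the middle of its puck. With shut or open fingers, without ever gripping or lifting it, push it back with light taps low on its foot until it stands upright and still in the middle of its puck, then draw clear. It is wobbly: do not tip it over or knock it off, and leave the other microphone and everything else on the table where it is.

Things in the scene. Friction and masses are not known exactly. Their poses are not given: they have to be found in the camera images.
- mic: the microphone that stands off-centre: round aluminium foot 36 mm in diameter and 19 mm high, thin stem (10 mm), dark ball head 30 mm in diameter (with a thin 31 mm band round it); 61 mm high in all, 0.12 to 0.22 kg. Origin at the centre of its underside, z up its axis. Starts 15 to 22 mm off the puck's centre, in any direction
- mic_foot (a point): the centre of that microphone's foot, 10 mm above its underside. The foot's side is upright from 4 to 16 mm above the underside; below, it draws in to a standing face only 24 mm across. Pushed slowly on the foot's side it slides; pushed at the stem or head, or bumped fast, it rocks and topples
- puck_top (a point): the centre of the flat top of the round black rubber puck under that microphone: 72 mm in diameter at the top (78 mm at the table), top 30 mm above the table, fixed to the table. The microphone's origin should end here. Its x and y axes mean nothing (round)
- other_mic: the second microphone, same make, already in the middle of its own puck: leave alone. Origin at the centre of its underside
- other_puck_top (a point): the centre of the flat top of the second puck, same make, under the second microphone
- tape_roll: roll of white tape lying flat, 72 mm in diameter, 24 mm high; origin at the centre of its underside; leave alone
- phone: black phone lying flat, 72 x 146 x 9 mm (x, y, z); origin at the centre of its underside; leave alone
- battery: small cylindrical battery lying along its x axis, 14 mm in diameter, 46 mm long; origin under its middle; leave alone
- transmitter: grey belt-pack transmitter lying flat, 64 x 85 x 20 mm (x, y, z) with a connector and a stub aerial out to 78 mm along +y; origin at the centre of its underside; leave alone
- water_bottle: standing clear water bottle, 64 mm in diameter, 190 mm high; origin at the centre of its underside; leave alone
- screwdriver: screwdriver lying along its x axis, about 170 mm long, handle to -x; origin under it near its middle; leave alone
Mind the look-alikes: they are no part of the job. What is shaped like the mic but blue, purple or yellow is not meant.

How it is judged:
By the outcome, as a careful person would: the job done as asked, in the order asked, and still so for the second after the job is handed in, with the robot touching nothing.
It also fails if it takes over 53 s, if anything falls off the work surface, if the arm or the gripper's body presses on something with over 40 N, if the wrist force passes 120 N, or if a joint passes its speed limit or range.

## Working session

There is one attempt and no reset: what is moved stays moved. The work goes in short steps, Python scripts to look and compute and a shell command to move; the robot and the scene stay as the last step left them, time stands still between calls to the robot, and variables do not carry over. Pictures are saved under pics/ and viewed, on a budget of 10 in all, crops included, one or two more only if the job needs it, and the job is handed in when it is done.

```bash
mkdir -p pics; ls; python3 - <<'E'
from bench import r
import cv2,numpy as np
ims=[]
for n in("top","side"):
    p,d=r.snapshot(n); np.save(f"pics/{n}_d.npy",d); cv2.imwrite(f"pics/{n}0.png",p[:,:,::-1])
    c=r.get_calibration(n); print(n,c)
print(r.get_calibration("wrist")); print(r.sense())
E
```

```text
pics
top {'fovy': 43.12194584304881, 'cx': 313.5492706782067, 'cy': 237.16803874542654, 'position': array([ 302.2353136 ,   49.54027364, 1218.24361381]), 'rotation': array([ 10.01447683,   0.35966696, -88.82444459])}
side {'fovy': 43.441232060957695, 'cx': 324.38023703999386, 'cy': 232.82509014815895, 'position': array([ -90.93318219, -652.81398365,  748.85106476]), 'rotation': array([ 53.4655847 ,   0.49242635, -40.59308797])}
{'fovy': 58.354518732052505, 'cx': 327.3778050387208, 'cy': 239.70441757873866, 'tool_from_camera': array([[ 1.61177052e-04,  9.63971699e-01,  2.66004768e-01,
         6.78067994e+01],
       [ 9.99999954e-01, -8.65388823e-05, -2.92310591e-04,
        -1.39132750e+00],
       [-2.58759382e-04,  2.66004803e-01, -9.63971669e-01,
        -1.43639580e+02],
       [ 0.00000000e+00,  0.00000000e+00,  0.00000000e+00,
         1.00000000e+00]])}
{'time': 0.1, 'joint_pos': array([ 6.86737752e+01,  7.51153483e+00,  8.53241907e+01, -2.11692927e-04,
        8.72615554e+01, -4.89298895e+00]), 'qd': array([-0.05678364, -0.04295387, -0.07294666, -0.1103968 ,  0.03618926,
        0.0320509 ]), 'joint_efforts': array([ 1.39525728e-03, -5.70934618e+01, -5.01950741e+01, -9.54413917e-05,
        7.73563050e-03, -2.37126090e-05]), 'tool_pos': array([169.53414138, 575.0255225 , 230.33044226]), 'tcp_rot': array([-1.79903056e+02, -8.08690973e-03,  1.63566768e+02]), 'ft_force': array([-0.65606817,  0.1660718 ,  0.62288282]), 'wrist_torque': array([0.07171323, 0.05037429, 0.00184609]), 'finger_gap': 85.52783112974029}
```

View pics/top0.png

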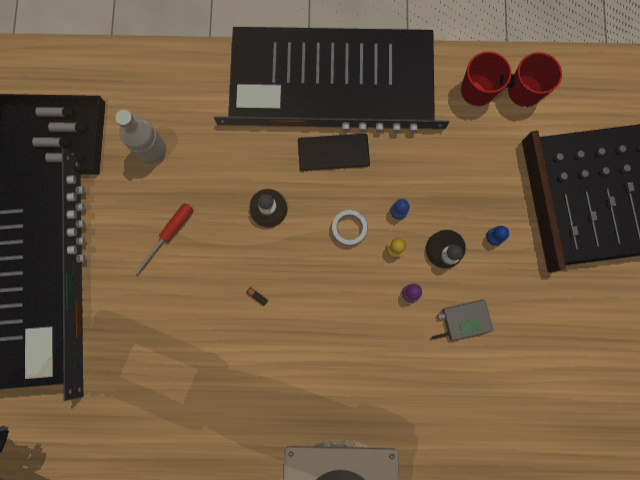

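View pics/side0.png

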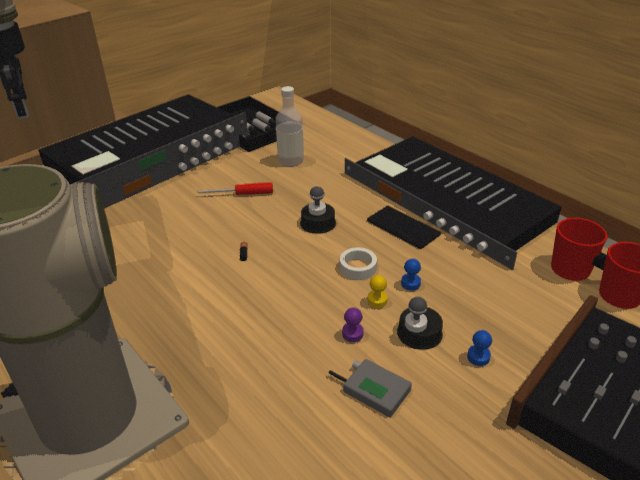

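```bash
cat > h.py <<'E'
import numpy as np,cv2
from scipy.spatial.transform import Rotation as R
def cam(r,n,s=None):
    c=r.get_calibration(n); f=240/np.tan(np.radians(c["fovy"]/2))
    if n=="wrist":
        s=s or r.sense(); Rt=R.from_euler("xyz",s["tcp_rot"],degrees=True).as_matrix()
        T=c["tool_from_camera"]; M=Rt@T[:3,:3]; p=s["tool_pos"]+Rt@T[:3,3]
    else: M=R.from_euler("xyz",c["rotation"],degrees=True).as_matrix(); p=c["position"]
    return f,c["cx"],c["cy"],M,p
def pts(C,u,v,z):   # pixel rays onto plane z
    f,cx,cy,M,p=C; u,v=np.broadcast_arrays(np.asarray(u,float),v)
    d=np.stack([(u-cx)/f,-(v-cy)/f,-np.ones_like(u)],-1)@M.T
    return p+d*((z-p[2])/d[...,2])[...,None]
def cloud(C,d):
    f,cx,cy,M,p=C; v,u=np.mgrid[:480,:640]
    return np.stack([(u-cx)/f*d,-(v-cy)/f*d,-d],-1)@M.T+p
E
python3 - <<'E'
from bench import r
from h import *
for n in("top","side"):
    C=cam(r,n); d=np.load(f"pics/{n}_d.npy"); P=cloud(C,d)
    px=dict(top=[(446,249),(453,254),(268,208),(349,244),(397,247),(412,292),(498,236),(468,320),(400,209)],side=[(420,325),(417,305),(318,218)])[n]
    for u,v in px: print(n,u,v,P[v,u].round(),pts(C,u,v,30).round())
    ref=pts(C,*px[0],30)
    ok=(d>0)&(np.hypot(P[...,0]-ref[0],P[...,1]-ref[1])<50)
    for a,b in((22,35),(35,52),(70,85),(85,95)):
        q=P[ok&(P[...,2]>a)&(P[...,2]<b)]
        if len(q): print(a,b,len(q),q.mean(0).round(1),q.min(0).round(1),q.max(0).round(1))
E
```

```text
top 446 249 [ 491. -198.   45.] [ 493. -201.   30.]
top 453 254 [ 475. -202.   88.] [ 483. -215.   30.]
top 268 208 [558. 149.  81.] [569. 154.  30.]
top 349 244 [501. -10.  23.] [499.  -9.  30.]
top 397 247 [ 491. -101.   57.] [ 495. -104.   30.]
top 412 292 [ 404. -129.   59.] [ 407. -133.   30.]
top 498 236 [ 517. -297.   56.] [ 521. -304.   30.]
top 468 320 [ 355. -244.   18.] [ 355. -241.   30.]
top 400 209 [ 566. -107.   60.] [ 572. -111.   30.]
22 35 708 [ 502.2 -198.6   29.5] [ 461.1 -238.8   22.3] [ 532.2 -167.    34.9]
35 52 128 [ 476.1 -199.1   45.2] [ 461.4 -220.6   35.2] [ 520.5 -172.5   51.8]
70 85 87 [ 476.3 -203.3   80.4] [ 464.5 -220.8   71. ] [ 493.7 -191.4   84.9]
85 95 116 [ 479.3 -205.6   88.5] [ 467.4 -217.2   85. ] [ 492.3 -193.7   93.7]
side 420 325 [ 473. -223.   48.] [ 488. -212.   30.]
side 417 305 [ 470. -215.   89.] [ 520. -176.   30.]
side 318 218 [560. 136.  30.] [559. 136.  30.]
22 35 705 [ 492.7 -215.1   30.5] [ 459.  -242.    22.2] [ 533.3 -168.8   35. ]
35 52 318 [ 473.9 -212.8   46.4] [ 460.5 -232.3   35.1] [ 510.5 -189.6   51.9]
70 85 132 [ 470.9 -214.5   79.3] [ 463.  -224.5   70. ] [ 490.3 -196.4   85. ]
85 95 145 [ 476.3 -210.9   89.1] [ 463.6 -222.7   85. ] [ 489.9 -197.1   94.3]
```

```bash
python3 -m inch '[0.028,-0.04,0,0,0,-8.5,255, 0.028,-0.04,0,0,0,-8.5,255, 0.028,-0.04,0,0,0,-8.5,255, 0.028,-0.04,0,0,0,-8.5,255, 0.028,-0.04,0,0,0,-8.5,255, 0.028,-0.04,0,0,0,-8.5,255, 0.028,-0.04,0,0,0,-8.5,255, 0.028,-0.04,0,0,0,-8.5,255, 0.028,-0.04,0,0,0,-8.5,255, 0.028,-0.04,0,0,0,-8.5,255]'
python3 -m inch '[0,-0.038,0,0,0,-7.86,255, 0,-0.038,0,0,0,-7.86,255, 0,-0.038,0,0,0,-7.86,255, 0,-0.038,0,0,0,-7.86,255, 0,-0.038,0,0,0,-7.86,255, 0,-0.038,0,0,0,-7.86,255, 0,-0.038,0,0,0,-7.86,255, 0,-0.038,0,0,0,-7.86,255, 0,-0.038,0,0,0,-7.86,255, 0,-0.038,0,0,0,-7.86,255]'
python3 -m inch '[0,0,0,0,0,0,255,0,0,0,0,0,0,255,0,0,0,0,0,0,255]'
python3 - <<'E'
from bench import r
from h import *
s=r.sense(); p,d=r.snapshot("wrist"); cv2.imwrite("pics/w1.png",p[:,:,::-1]); np.save("pics/w1.npy",d); np.savez("pics/w1s.npz",**s); print(s["tool_pos"],s["tcp_rot"],s["ft_force"],s["time"])
E
```

```text
time: 1.1
tool_pos: [450.3, 173.6, 231.1]
tcp_rot: [-180.0, -0.0, 78.2]
ft_force: [0.0, 1.5, 0.1]
finger_gap: 0.2
time: 2.1
tool_pos: [449.2, -206.0, 230.9]
tcp_rot: [-180.0, 0.0, -0.4]
ft_force: [1.0, -0.2, -0.1]
finger_gap: -0.1
time: 2.4
tool_pos: [449.6, -203.8, 230.9]
tcp_rot: [-180.0, 0.0, 0.0]
ft_force: [-0.1, -0.5, 0.6]
finger_gap: -0.2
[ 449.57285926 -203.7545235   230.93394311] [-1.79955458e+02  3.15603760e-02  4.88381417e-02] [-0.12427971 -0.54371103  0.59907696] 2.4
```

View pics/w1.png

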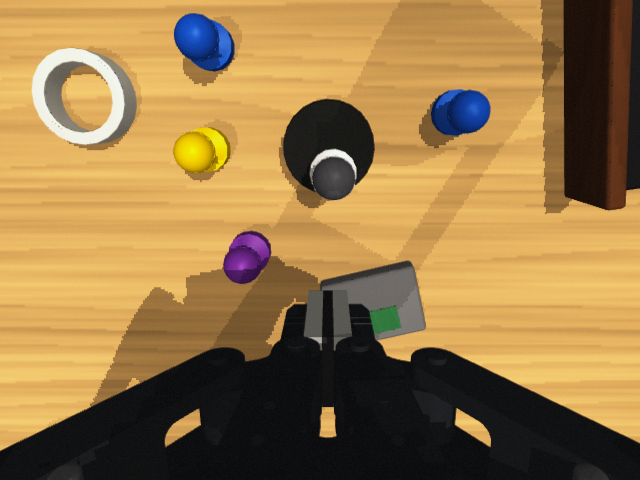

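```bash
cat > fit.py <<'E'
from h import *
from scipy.optimize import least_squares
def circ(q,R0):
    f=lambda c:np.hypot(q[:,0]-c[0],q[:,1]-c[1])-R0
    s=least_squares(f,q.mean(0),loss="soft_l1",f_scale=.7); return s.x,np.std(f(s.x)),s
def measure(C,p,d,near=(490,-205)):
    P=cloud(C,d); hsv=cv2.cvtColor(p,cv2.COLOR_RGB2HSV)
    nr=np.hypot(P[...,0]-near[0],P[...,1]-near[1])<60
    out={}
    dark=((hsv[...,2]<45)&nr).astype(np.uint8)
    br=((hsv[...,1]<60)&(hsv[...,2]>110)&nr).astype(np.uint8)
    head=((hsv[...,2]>=45)&(hsv[...,2]<105)&(hsv[...,1]<60)&nr).astype(np.uint8)
    for k,m,z,R0 in(("puck",dark,30,36),("foot",br,46,18),("head",head,76,15.3)):
        if k!="puck": m=cv2.morphologyEx(m,cv2.MORPH_OPEN,np.ones((3,3)))
        n,l,st,_=cv2.connectedComponentsWithStats(m)
        if n<2: continue
        i=1+st[1:,4].argmax(); c=max(cv2.findContours((l==i).astype(np.uint8),0,1)[0],key=cv2.contourArea)[:,0]
        h=cv2.convexHull(c)[:,0]; mm=np.zeros(m.shape,np.uint8); cv2.fillPoly(mm,[h],1); 
        e=max(cv2.findContours(mm,0,1)[0],key=len)[:,0]
        q=pts(C,e[:,0],e[:,1],z)[:,:2]; x,sd,s=circ(q,R0)
        r=np.hypot(*(q-x).T)
        print(k,st[i].tolist(),"centre",x.round(1),"sd",sd.round(2),"r",np.median(r).round(1)); out[k]=x
    for a,b in((44,52),(86,94)):
        q=P[nr&(P[...,2]>a)&(P[...,2]<b)]
        if len(q): print("depth",a,b,len(q),((np.percentile(q,2,0)+np.percentile(q,98,0))/2).round(1),(np.percentile(q,98,0)-np.percentile(q,2,0)).round(1))
    q=P[nr&(P[...,2]>27)&(P[...,2]<33)]; print("puck depth",len(q),((np.percentile(q,1,0)+np.percentile(q,99,0))/2).round(1),np.ptp(q,0).round(1))
    return out
E
python3 - <<'E'
from bench import r
from fit import *
s=dict(np.load("pics/w1s.npz")); p=cv2.imread("pics/w1.png")[:,:,::-1].copy(); d=np.load("pics/w1.npy")
C=cam(r,"wrist",s); print(C[4]); measure(C,p,d)
E
```

```text
[ 515.79720604 -204.9576343   374.53885416]
puck [2, 291, 638, 189, 62147] centre [ 235.8 -201.8] sd 71.43 r 164.9
foot [311, 149, 46, 25, 385] centre [ 493.  -210.3] sd 5.55 r 15.0
head [315, 157, 41, 42, 1333] centre [ 478.1 -209.6] sd 0.43 r 14.2
depth 44 52 344 [ 485.4 -209.    47.2] [19.7 34.8  3.9]
depth 86 94 968 [ 478.3 -208.9   89.3] [20.8 20.8  6.1]
puck depth 4907 [ 498.4 -205.7   30.9] [69.7 71.3  4.9]
```

```bash
python3 - <<'E'
s=open("fit.py").read()
s=s.replace("<60\n    out","<60\n    nr&=(d>0)&(P[...,2]<95)\n    out")
s=s.replace("q=pts(C,e[:","""if k=="foot":
            hd=cv2.dilate(head,np.ones((7,7))); e=c[hd[c[:,1],c[:,0]]==0]
        q=pts(C,e[:""")
s=s.replace("(hsv[...,2]<45)&nr","(hsv[...,2]<45)&(hsv[...,1]<120)&nr&(P[...,2]>20)")
open("fit.py","w").write(s)
E
python3 - <<'E'
from bench import r
from fit import *
s=dict(np.load("pics/w1s.npz")); p=cv2.imread("pics/w1.png")[:,:,::-1].copy(); d=np.load("pics/w1.npy")
C=cam(r,"wrist",s); print(p[120,330],p[175,335],p[155,325]); measure(C,p,d)
E
```

```text
[30 29 26] [90 86 89] [239 235 231]
puck [284, 100, 90, 98, 4886] centre [ 495.6 -205.3] sd 0.76 r 35.4
foot [311, 149, 46, 25, 384] centre [ 496.7 -238.3] sd 0.0 r 18.0
head [315, 157, 41, 42, 1326] centre [ 478.1 -209.6] sd 0.42 r 14.2
depth 44 52 344 [ 485.4 -209.    47.2] [19.7 34.8  3.9]
depth 86 94 968 [ 478.3 -208.9   89.3] [20.8 20.8  6.1]
puck depth 4907 [ 498.4 -205.7   30.9] [69.7 71.3  4.9]
```

```bash
python3 -m inch '[-0.0206,-0.016,0,0,0,6,255, 0,0,-0.03,0,0,6,255, 0,0,-0.045,0,0,0,255, 0,0,-0.045,0,0,0,255, 0,0,-0.04,0,0,0,255, 0,0,-0.025,0,0,0,255, 0,0,-0.009,0,0,0,255, 0,0,0,0,0,0,255, 0,0,0,0,0,0,255]'
python3 - <<'E'
from bench import r
from fit import *
s=r.sense(); p,d=r.snapshot("wrist"); cv2.imwrite("pics/w2.png",p[:,:,::-1]); C=cam(r,"wrist",s)
print(s["tool_pos"],s["tcp_rot"],s["ft_force"]); measure(C,p,d)
E
```

```text
time: 3.35
tool_pos: [430.3, -220.7, 38.9]
tcp_rot: [179.9, -0.1, 12.0]
ft_force: [0.2, 0.4, 0.4]
finger_gap: -0.2
[ 430.29502222 -220.72928917   38.89659938] [ 1.79912049e+02 -8.87238599e-02  1.20284729e+01] [0.19855649 0.41816115 0.36093048]
puck [216, 4, 210, 198, 25281] centre [ 495.6 -205.4] sd 2.28 r 35.3
foot [269, 118, 106, 50, 1231] centre [ 477.6 -208.8] sd 0.05 r 18.0
head [256, 131, 121, 121, 10978] centre [ 477.4 -208.8] sd 0.1 r 15.1
depth 44 52 1486 [ 464.5 -212.4   48.2] [61.4 38.   6.9]
depth 86 94 12615 [ 460.8 -216.9   89.9] [55.2 53.   7.4]
puck depth 25951 [ 500.5 -205.5   31. ] [66.9 71.6  4.5]
```

View pics/w2.png

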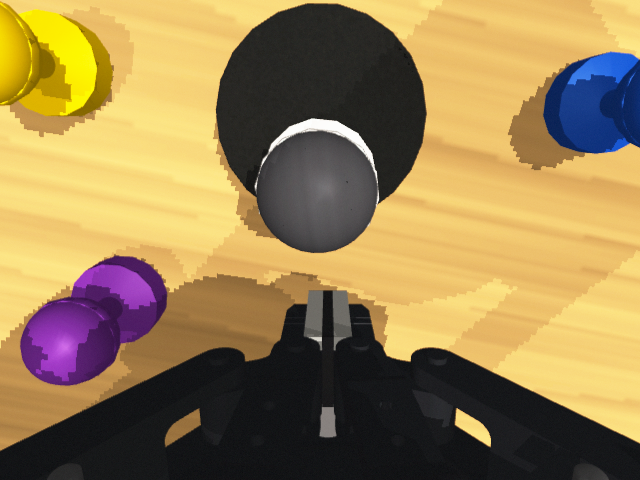

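```bash
python3 -m inch '[0.0049,0.0009,-0.004,0,0,0,255, 0.0049,0.0009,0,0,0,0,255, 0.003,0.0006,0,0,0,0,255, 0.001,0.0002,0,0,0,0,255, 0.001,0.0002,0,0,0,0,255, 0.001,0.0002,0,0,0,0,255, 0.001,0.0002,0,0,0,0,255,0,0,0,0,0,0,255]'
python3 -m inch '[0.001,0.0002,0,0,0,0,255, 0.001,0.0002,0,0,0,0,255, 0.001,0.0002,0,0,0,0,255, 0.001,0.0002,0,0,0,0,255, 0.001,0.0002,0,0,0,0,255,0,0,0,0,0,0,255]'
python3 - <<'E'
from bench import r
from fit import *
s=r.sense(); p,d=r.snapshot("wrist"); cv2.imwrite("pics/w3.png",p[:,:,::-1]); C=cam(r,"wrist",s)
print(s["tool_pos"],s["tcp_rot"],s["ft_force"]); measure(C,p,d)
E
```

```text
time: 4.2
tool_pos: [445.9, -217.3, 33.3]
tcp_rot: [-180.0, 0.0, 12.0]
ft_force: [-0.5, 0.1, -0.4]
finger_gap: -0.2
time: 4.8
tool_pos: [451.0, -216.3, 33.3]
tcp_rot: [-180.0, -0.0, 12.0]
ft_force: [0.8, 0.3, 0.4]
finger_gap: 0.2
[ 451.02553186 -216.25369337   33.28849793] [-1.79999582e+02 -1.31349250e-03  1.19725358e+01] [0.77351161 0.30469532 0.37101406]
puck [216, 73, 209, 191, 22613] centre [ 495.6 -205.3] sd 2.11 r 35.3
foot [262, 186, 115, 72, 3960] centre [ 471. -216.] sd 0.28 r 18.0
head [256, 224, 121, 120, 10324] centre [ 476.3 -209. ] sd 0.37 r 15.6
depth 44 52 3116 [ 486.5 -208.5   47.6] [17.6 33.1  4.2]
depth 86 94 17492 [ 462.  -215.2   89.9] [52.4 66.5  7.3]
puck depth 25654 [ 499.8 -205.5   31. ] [67.1 71.3  4.8]
```

View pics/w3.png

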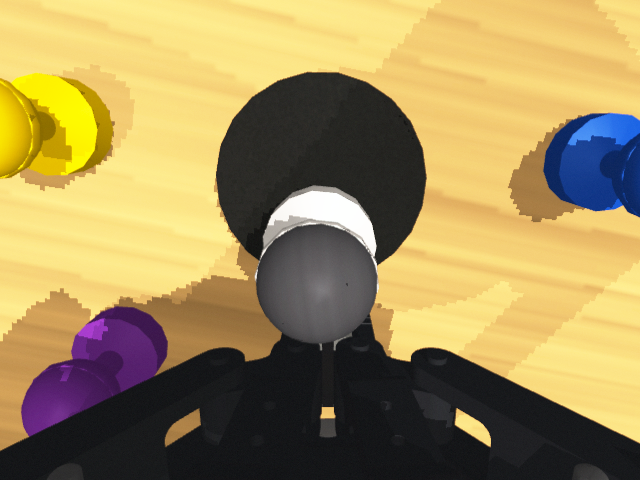

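```bash
sed -i 's/e=c\[hd.*$/e=c[c[:,1]<c[:,1].min()+30]/' fit.py
cat > m.py <<'E'
from bench import r
from fit import *
import sys
s=r.sense(); p,d=r.snapshot("wrist"); cv2.imwrite(f"pics/{sys.argv[1]}.png",p[:,:,::-1]); C=cam(r,"wrist",s)
print(s["time"],s["tool_pos"].round(1),s["ft_force"].round(1)); measure(C,p,d)
E
python3 -m inch '[0.001,0.0002,0.002,0,0,0,255, 0.001,0.0002,0,0,0,0,255, 0.001,0.0002,0,0,0,0,255,0,0,0,0,0,0,255]'
python3 m.py w4
python3 -m inch '[0.001,0.0002,0,0,0,0,255, 0.001,0.0002,0,0,0,0,255, 0.001,0.0002,0,0,0,0,255,0,0,0,0,0,0,255]'
python3 m.py w5
```

```text
time: 5.25
tool_pos: [453.9, -215.7, 35.2]
tcp_rot: [-180.0, 0.0, 12.0]
ft_force: [0.2, 1.4, -0.1]
finger_gap: -0.1
5.25 [ 453.9 -215.7   35.2] [ 0.2  1.4 -0.1]
puck [218, 83, 206, 187, 21817] centre [ 495.6 -205.4] sd 2.29 r 35.3
foot [263, 186, 113, 70, 3127] centre [ 481.3 -208.2] sd 0.31 r 18.0
head [256, 217, 120, 121, 10309] centre [ 480.3 -208. ] sd 0.72 r 15.7
depth 44 52 2487 [ 489.4 -208.3   47.6] [17.6 33.9  3.9]
depth 86 94 17581 [ 465.8 -215.8   90. ] [53.6 66.5  7.5]
puck depth 23638 [ 500.4 -205.5   31. ] [66.1 71.5  4.7]
time: 5.7
tool_pos: [457.1, -215.1, 35.3]
tcp_rot: [180.0, -0.0, 12.0]
ft_force: [-0.6, -0.7, -1.3]
finger_gap: -0.2
5.7 [ 457.1 -215.1   35.3] [-0.6 -0.7 -1.3]
puck [219, 92, 204, 186, 21258] centre [ 495.8 -205.4] sd 2.39 r 35.3
foot [263, 186, 112, 69, 3115] centre [ 516.5 -201.3] sd 4.3 r 18.2
head [256, 217, 119, 121, 10494] centre [ 483.4 -207.3] sd 0.77 r 15.7
depth 44 52 2476 [ 492.1 -207.6   47.6] [18.3 34.1  3.9]
depth 86 94 17684 [ 468.9 -215.9   90. ] [53.5 67.6  7.5]
puck depth 22121 [ 500.8 -205.5   31. ] [65.9 71.3  4.6]
```

```bash
python3 -m inch '[0.001,0.0002,0,0,0,0,255, 0.001,0.0002,0,0,0,0,255, 0.001,0.0002,0,0,0,0,255,0.001,0.0002,0,0,0,0,255, 0.001,0.0002,0,0,0,0,255, 0.001,0.0002,0,0,0,0,255,0.001,0.0002,0,0,0,0,255, 0.001,0.0002,0,0,0,0,255,0,0,0,0,0,0,255,0,0,0,0,0,0,255]'
python3 m.py w6
```

```text
time: 6.75
tool_pos: [465.0, -213.5, 35.3]
tcp_rot: [180.0, -0.0, 12.0]
ft_force: [-1.7, 0.4, -0.9]
finger_gap: 0.1
6.75 [ 465.  -213.5   35.3] [-1.7  0.4 -0.9]
puck [220, 118, 201, 186, 18191] centre [ 495.8 -205.4] sd 1.91 r 35.4
foot [261, 186, 113, 71, 3428] centre [ 492.2 -205.4] sd 0.31 r 18.0
head [254, 220, 119, 121, 10750] centre [ 490.5 -205.4] sd 0.7 r 15.7
depth 44 52 2751 [ 499.6 -205.4   47.6] [18.5 33.8  4. ]
depth 86 94 17543 [ 476.3 -214.3   90. ] [52.7 67.9  7.6]
puck depth 18532 [ 500.8 -205.5   31. ] [65.9 71.4  4.6]
```

View pics/w6.png

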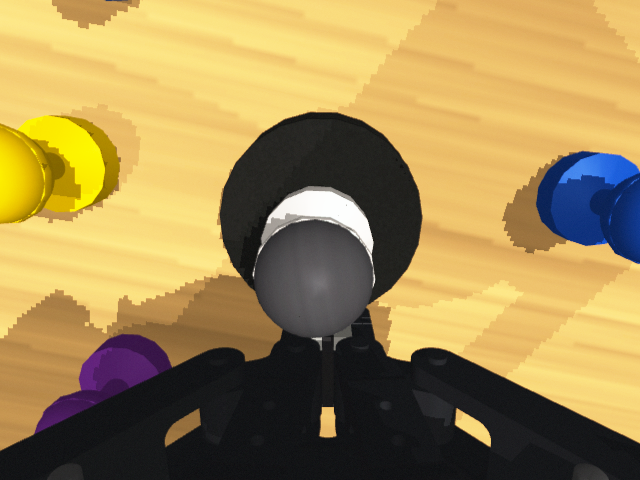

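```bash
python3 -m inch '[0.001,0,0,0,0,0,255, 0.001,0,0,0,0,0,255, 0.001,0,0,0,0,0,255,0,0,0,0,0,0,255,-0.001,-0.0002,0,0,0,0,255,-0.01,-0.002,0,0,0,0,255,-0.02,-0.004,0,0,0,0,255,-0.01,-0.002,0,0,0,0,255,0,0,0,0,0,0,255,0,0,0,0,0,0,255]'
python3 m.py w7
python3 -m inch '[0,0,0.03,0,0,0,255,0,0,0.04,0,0,0,255,0,0,0.04,0,0,0,255,0.01,0,0.02,0,0,0,255,0,0,0,0,0,0,255,0,0,0,0,0,0,255,0,0,0,0,0,0,255]'
python3 m.py w8
```

```text
time: 7.8
tool_pos: [427.1, -222.0, 35.6]
tcp_rot: [180.0, -0.0, 11.9]
ft_force: [0.1, 0.4, 0.5]
finger_gap: 0.2
7.8 [ 427.1 -222.    35.6] [0.1 0.4 0.5]
puck [211, 0, 216, 214, 21992] centre [ 495.1 -205.5] sd 0.74 r 35.4
foot [301, 80, 24, 22, 262] centre [ 511.7 -190.2] sd 1.17 r 18.1
head [245, 34, 132, 137, 13090] centre [ 494.5 -204.7] sd 0.19 r 15.1
depth 44 52 559 [ 434.4 -218.2   48.1] [ 8.1 17.9  7.6]
depth 86 94 13981 [ 468.3 -213.2   89.8] [72.6 39.1  7.2]
puck depth 22607 [ 494.8 -205.5   31. ] [70.5 71.4  5. ]
time: 8.55
tool_pos: [436.1, -221.1, 163.6]
tcp_rot: [-179.9, 0.1, 12.0]
ft_force: [-0.1, 1.0, 0.6]
finger_gap: 0.1
8.55 [ 436.1 -221.1  163.6] [-0.1  1.   0.6]
puck [265, 69, 114, 118, 7313] centre [ 495.2 -205.4] sd 0.19 r 35.3
foot [308, 100, 43, 34, 228] centre [ 493.1 -204.5] sd 0.83 r 18.3
head [292, 103, 55, 57, 2441] centre [ 494.5 -204.9] sd 0.28 r 14.5
depth 44 52 206 [ 498.3 -205.1   47.1] [27.2 34.4  2.7]
depth 86 94 1802 [ 494.5 -205.1   89.2] [21.  21.2  6.2]
puck depth 7625 [ 495.7 -205.5   30.9] [71.7 71.4  4.5]
```

View pics/w8.png

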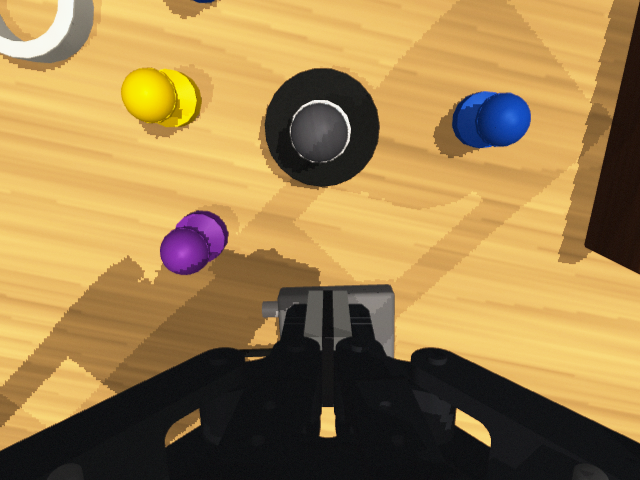

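```bash
python3 -m inch '[-0.02,0,0.04,0,0,0,255,-0.02,0,0.04,0,0,0,255,0,0,0,0,0,0,255,0,0,0,0,0,0,255,0,0,0,0,0,0,255]'
python3 m.py w9; python3 - <<'E'
from bench import r
import cv2
p,d=r.snapshot("side"); cv2.imwrite("pics/side1.png",p[:,:,::-1])
E
```

```text
time: 9.1
tool_pos: [396.3, -221.2, 243.5]
tcp_rot: [-179.9, 0.1, 12.0]
ft_force: [0.4, -0.4, -0.0]
finger_gap: 0.3
9.1 [ 396.3 -221.2  243.5] [ 0.4 -0.4 -0. ]
puck [288, 26, 91, 97, 4756] centre [ 495.2 -205.4] sd 0.24 r 35.3
foot [310, 76, 47, 24, 342] centre [ 496.6 -204.5] sd 1.64 r 17.8
head [313, 46, 42, 44, 1479] centre [ 495.7 -205.1] sd 0.42 r 14.0
depth 44 52 326 [ 487.4 -205.    47.4] [20.3 34.4  3.3]
depth 86 94 1100 [ 494.4 -205.    89.4] [21.4 21.4  6.4]
puck depth 4962 [ 495.7 -205.5   30.9] [71.6 71.5  5. ]
```

View pics/side1.png

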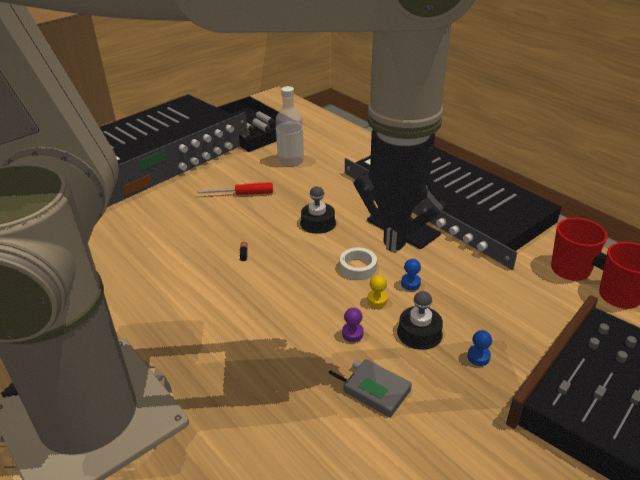

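The side view shows the mic upright at about (422,318), centred on its puck. Everything else stands where it was at the start.

```bash
python3 -c "
from bench import r
print(r.hand_in())"
```

```text
the job is handed in; nothing more can be done
None
```

The off-centre microphone now stands upright in the middle of its puck, about 1 mm from the centre by my measurements. I pushed it about 18 mm at 10 mm/s with shut fingers, low on its foot, then drew back and up. I handed the job in at about 9 s.

- **Position:** the last wrist views put the head at (494.5, -205.0) and the puck's centre at about (495.3, -205.5).
- **Steadiness:** the depth readings stayed the same over the last two views, before and after the arm drew farther away.
- **Other objects:** by eye in the side picture, the second microphone and everything else in view were where they started. The arm hid part of the phone there.
- **Forces:** readings between moves stayed under about 2 N.
- **Disagreements:** two less reliable fits differed. In the last view the head's outline fit gave x = 495.7, and the foot's arc fit, mostly hidden by the head, scattered by 2 mm. Both still put the microphone within about 2 mm of centre.

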